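Bring the ring light over the specimen dish

ROBOT

A 6-joint arm with a two-finger parallel gripper is mounted at the origin on the work surface. World frame = base frame: x ahead of the robot, y to its left, z up, the work surface at z = 0. Lengths are in m, angles in rad, forces in N, time in s.
With the tool pointing down it reaches from about 0.275 to 0.85 m from the base axis. Payload 5.2 kg.
Tool frame: the origin (TCP) lies at the very end of the fingers, on their centre line; the grasp point (between the pads) lies 19 mm behind it (grip_depth is the distance from the TCP to the grasp point, in m); z points along the fingers, x is the direction in which the jaws open and shut, and the axes are right-handed (so a half turn about z gives the same grasp; the last joint's range is limited). The gripper opens to 85 mm and grips with 20 to 120 N. Pads are 22 mm wide; open, the fingers measure 114 mm over their backs; the gripper's body (76 mm by 85 mm) begins 54 mm behind the grasp point. The pads swing forward as they close: fully open they stand 13 mm farther back than shut.
Start: joints at [0.935, 0.259, 1.535, -0, 1.348, -0.203], TCP at [0.231, 0.499, 0.199] pointing down, gripper open.
Joint ranges: [-3.14, 3.14], [-0.91, 2.08], [0.19, 2.58], [-1.22, 4.36], [0.22, 2.71], [-3.12, 3.12]. Speed limits (rad/s): [2.57, 2.57, 3.14, 3.14, 3.14, 3.14].

INTERFACE

Orientations are given as a unit quaternion [x, y, z, w].
In Python, from rig import movep, servo_line, move_joints, gripper_open, close_gripper, wait, ik, sense, capture, camera_info, MotionError, sign_off, grip_depth gives the robot as it stands. The module is installed in compiled form; this text tells all that it offers. Calls block until the motion is done:
- movep(position, orientation): joint-space move of the TCP to a pose.
- servo_line(position, orientation=None, rate=0.15, f_stop=None): straight line of the TCP; orientation=None keeps the orientation; rate is the mean speed in m/s. With f_stop (N) it stops when the force on the tool has changed by that much, and returns True; else False.
- move_joints(angles): joint-space move.
- gripper_open() and close_gripper(effort=None): open the fingers fully, or close them until they stop; effort is the grip in N (None keeps the last).
- wait(seconds).
- ik(position, orientation): joint angles nearest the present ones, or None.
- sense(): the state.
- capture(name): name is "side" or "top" or "wrist"; returns the picture (400x640x3 uint8, blue, green, red); there is no depth.
- camera_info(name): a dict with "camera_matrix" (3x3 intrinsics, pixels), "R" (3x3) and "t" (3): a world point X has camera coordinates R X + t. Camera axes: x right, y down, z forward; pixel columns grow to the right and rows downward; lengths in m; the calibration is good to about 2 mm. A picture is of the moment at which its call begins: read the wrist's pose just before it. camera_info takes no time and is no camera call; for the wrist camera it gives the pose at the moment of the call.
A pose or a line that the arm cannot do raises MotionError and nothing moves.
- sign_off(): hands the job in, once; it reports no verdict.
The state is a dict: "time_s": time; "qpos": joint angles; "joint_velocities": joint speeds; "joint_torque": joint torques, N m; "eef_pos": TCP position; "tcp_rot": TCP orientation; "ft_force": force on the tool from outside, world axes, zero at the start; "ft_torque": the same for the moment, N m; "finger_gap": opening from 0.0 (shut) to 1.0 (fully open).
Only numpy, scipy, OpenCV 4.12 (cv2) and the standard library are available. Lean on these libraries where they do the work, as an engineer would, in place of code of your own. Each camera call takes 0.05 s, during which the arm holds its last target. There are 200 camera calls.

TASK

The ring light on the lab bench rides on a rail and is locked wherever it stands: only while the thumb button on the side of its black handle is squeezed in does the carriage slide. Squeeze the button fully in and hold it while you slide the carriage until the ring light is centred over the round white dish (not the rectangular slide tray), then let go of it there. Leave the dish and the tray where they stand.

Things in the scene. Friction and masses are not known exactly. Their poses are not given: they have to be found in the camera images.
- carriage: White 62 x 60 mm block, black handle, ring light. Origin under the handle's middle, 35 mm above the bench. z up; y along the rail, its only motion (stops 168 mm either way; 1 to 2 N with button in; locks every 8 mm, snapping up to 4 mm). Handle: x -14..14, y -20..20, z 21..81 mm, clear beside it above z = 23 but the button. Ring light: 72 mm wide, 50 mm hole, centre x = 105, y = 0, z 5..21 mm.
- button (a joint): Thumb button on the handle's -x face: grey pad 26 mm along y, 30 high, centred at carriage z = 59 mm. Pressed along carriage +x; 0 = out (locked), 0.005 m = fully in (frees beyond 0.0042). Stands 7 mm proud out, 2 mm in: handle plus button is 35 mm thick along x, 30 mm squeezed. Spring: 7 N to start, 10 N fully in; springs out when let go. Pinch across handle and button with 20 to 30 N.
- dish: Round white ceramic specimen dish, 60 mm across and 16 mm high, loose on the bench near one end of the rail, on the ring light's (carriage +x) side; the ring light passes 24 mm above it. Origin: centre of its underside.
- tray: Rectangular white slide tray, 56 mm across the rail by 80 mm along it, 14 mm high, with one glass slide; a bystander, loose on the bench near the other end of the rail, also in the ring light's path. Origin: centre of its underside.
Not all that is in view belongs to the job. What is shaped like the dish but turquoise is not meant.

How it is judged:
On the way:
1. the button is held in while the carriage has slid at least 20 mm from its start (value of joint button above 0.003 m and distance of carriage from where it was at the start of the episode above 0.02 m), for 0.2 s.
At the end, for the whole second after the job is handed in: Along the rail, the ring light's centre is within 15 mm of the dish's centre, and the carriage is at rest (y of dish in the frame of carriage between -0.015 and 0.015 m and linear speed of carriage below 0.005 m/s); the robot touches nothing.
It fails at once if the dish or the tray is moved more than 15 mm (distance of any of dish, tray from where it was at the start of the episode above 0.015 m).
It also fails if it takes over 32 s, if anything falls off the work surface, if the arm or the gripper's body presses on something with over 40 N, if the wrist force passes 120 N, or if a joint passes its speed limit or range.

## Working session

There is one attempt and no reset: what is moved stays moved. The work goes in short steps, each a Python script; the robot and the scene stay as the last script left them, time stands still between calls to the robot, and variables do not carry over. Pictures are saved under pics/ and viewed, about 8 in all and at most 12, crops included, and the job is handed in when it is done.

```bash
mkdir -p pics; python3 - <<'E'
from rig import *
import cv2
for n in("top","side"):
    cv2.imwrite(f"pics/{n}0.png",capture(n)); c=camera_info(n); print(n,c)
print(sense()["time_s"],grip_depth)
E
```

```text
top {'camera_matrix': array([[453.11391844,   0.        , 327.63594293],
       [  0.        , 453.11391844, 198.48924083],
       [  0.        ,   0.        ,   1.        ]]), 'R': array([[-0.03530202, -0.99937574, -0.00137673],
       [-0.97279544,  0.03467864, -0.22905548],
       [ 0.22896024, -0.00674684, -0.97341239]]), 't': array([0.01772629, 0.59586521, 0.57559626])}
side {'camera_matrix': array([[435.05787117,   0.        , 327.83321826],
       [  0.        , 435.05787117, 199.44945906],
       [  0.        ,   0.        ,   1.        ]]), 'R': array([[ 0.76513246, -0.64377326, -0.01132713],
       [-0.50322978, -0.58693532, -0.634245  ],
       [ 0.40166167,  0.49098159, -0.77304915]]), 't': array([-0.46133654,  0.33865266,  0.47109542])}
0.1 0.0187
```

View pics/top0.png

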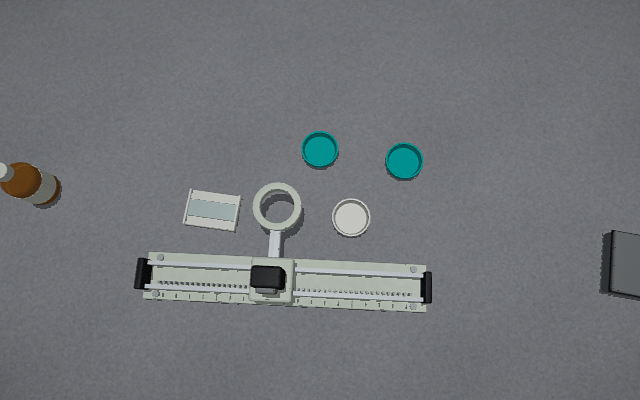

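View pics/side0.png

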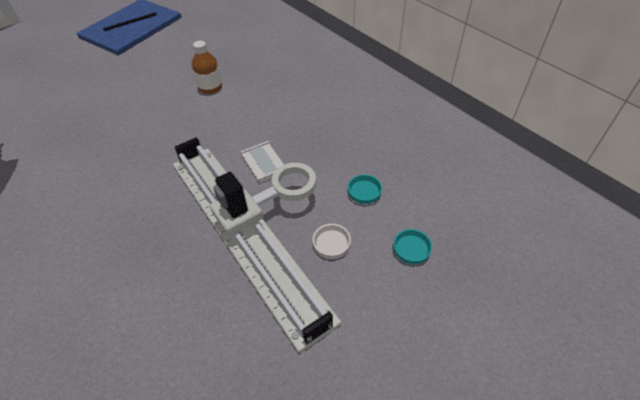

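White dish is at top (351,217) and side (331,241). The turquoise dishes at top (320,150) and (404,161) are not meant, and the rectangular tray is at (212,210). The ring is at (277,207) and the handle at (267,277), with the grey button below it in the top view (toward the robot). I'll measure these and check an enlarged crop.

```bash
cat > h.py <<'E'
import numpy as np, cv2
from rig import *
def ray(n,uv,z,ci=None):
    c=ci or camera_info(n); R,t,K=c["R"],c["t"],c["camera_matrix"]
    C=-R.T@t; d=R.T@np.linalg.inv(K)@np.array([uv[0],uv[1],1.])
    return C+d*(z-C[2])/d[2]
def proj(n,X):
    c=camera_info(n); p=c["camera_matrix"]@(c["R"]@np.array(X)+c["t"]); return p[:2]/p[2]
E
python3 - <<'E'
from h import *
im=cv2.imread("pics/top0.png"); hsv=cv2.cvtColor(im,cv2.COLOR_BGR2HSV)
c=camera_info("top"); print("cam",-c["R"].T@c["t"])
m=((hsv[...,2]>135)&(hsv[...,1]<60)).astype(np.uint8)
cs,_=cv2.findContours(m,cv2.RETR_CCOMP,cv2.CHAIN_APPROX_NONE)
for k in cs:
    a=cv2.contourArea(k)
    if a>250: print("white",a,cv2.boundingRect(k),cv2.minAreaRect(k))
b=(hsv[...,2]<45).astype(np.uint8)
for k in cv2.findContours(b,cv2.RETR_EXTERNAL,cv2.CHAIN_APPROX_NONE)[0]:
    if cv2.contourArea(k)>80: print("black",cv2.contourArea(k),cv2.minAreaRect(k))
cv2.imwrite("pics/crop1.png",cv2.resize(im[175:320,170:390],None,fx=3.6,fy=3.6,interpolation=cv2.INTER_CUBIC))
E
```

```text
cam [0.44849208 0.00093489 0.69680313]
white 3608.0 (292, 273, 135, 39) ((359.7568664550781, 292.17315673828125), (134.08352661132812, 32.725555419921875), 2.82712459564209)
white 1111.0 (332, 198, 39, 38) ((351.0, 216.5), (37.0, 38.0), 90.0)
white 1741.0 (182, 188, 59, 43) ((210.9199981689453, 209.06002807617188), (54.16437911987305, 36.06244659423828), 8.130102157592773)
white 8401.5 (143, 182, 284, 122) ((277.06549072265625, 242.3002166748047), (119.7723388671875, 283.29669189453125), 79.77098846435547)
white 975.5 (259, 188, 36, 36) ((276.5, 205.5), (35.0, 35.0), 0.0)
black 266.0 ((426.0, 287.0), (30.0, 10.0), 90.0)
black 688.5 ((267.5931396484375, 276.8827819824219), (34.380828857421875, 22.58837127685547), 4.763641834259033)
black 357.0 ((143.21998596191406, 273.4599609375), (14.9906644821167, 31.112699508666992), 8.130102157592773)
black 117.5 ((613.8131713867188, 267.92681884765625), (72.21981048583984, 27.218807220458984), 69.25391387939453)
```

View pics/crop1.png

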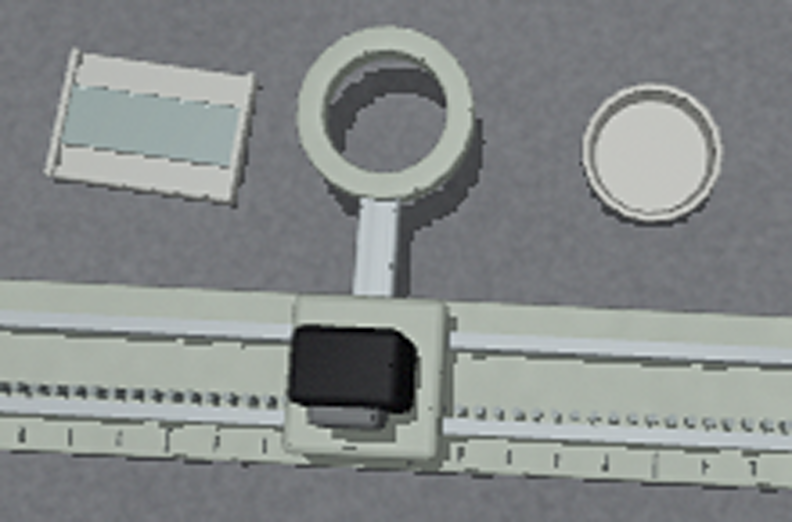

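The crop confirms it: the round white dish is at crop (652,153), with the ring at (386,113) and the handle at (350,365). The button is on the handle's robot side. Next I'll compute poses.

```bash
python3 - <<'E'
from h import *
off=lambda u,v:(170+u/3.6,175+v/3.6)
dish=ray("top",off(652,153),.016); ring=ray("top",off(386,113),.056); hd=ray("top",off(350,365),.116)
a=ray("top",(143.2,273.5),.03); b=ray("top",(426,287),.03)
ey=(a-b)/np.linalg.norm(a-b); ex=np.array([ey[1],-ey[0],0])
car=ring-.105*ex
print("dish",dish,"ring",ring,"hd",hd,"ey",ey,np.linalg.norm(a-b),"yaw",np.degrees(np.arctan2(ex[1],ex[0])))
print("car from ring",car,"hd-car in frame",(hd-car)@ex,(hd-car)@ey,"railcentre offs",((a+b)/2-car)@ex,((a+b)/2-car)@ey)
print("slide",(dish-ring)@ey,"dish x in car",(dish-car)@ex, "side proj dish",proj("side",dish),"ring",proj("side",ring),"hd",proj("side",hd))
s=sense(); print(s["qpos"],s["tcp_rot"])
E
```

```text
dish [ 0.57751852 -0.03858536  0.016     ] ring [0.59008025 0.06981744 0.056     ] hd [0.48659065 0.0769113  0.116     ] ey [0.08224324 0.99661229 0.        ] 0.41110856884278774 yaw -4.717519187000761
car from ring [0.48543596 0.07845298 0.056     ] hd-car in frame 0.0012775682282462062 -0.0014414899010085623 railcentre offs 0.0016420816784764433 -0.014597740392170665
slide -0.10906868039160729 dish x in car 0.1013962205818203 side proj dish [331.20139522 238.64995331] ring [293.33962536 177.79954612] hd [228.83658224 181.80401327]
[ 9.35211436e-01  2.59256588e-01  1.53595804e+00 -2.71500335e-05
  1.34802576e+00 -2.02796762e-01] [ 8.42436070e-01  5.38795684e-01 -7.64499881e-04  3.07367688e-04]
```

Everything agrees: end caps 411 mm apart, side-view projections match, handle and ring agree within 1.5 mm. The needed slide is about −109 mm along carriage y. Now approach and pinch.

```bash
cat >> h.py <<'E'
ex=np.array([.99661,-.08224,0]); ey=np.array([.08224,.99661,0])
car=np.array([.4860,.0777,0])
psi=np.arctan2(ex[1],ex[0])
def quat(p): return [np.cos(p/2),np.sin(p/2),0,0]
def P(x,y,z): return car+x*ex+y*ey+np.array([0,0,z])
def st(tag):
    s=sense(); f=s["ft_force"]; d=s["eef_pos"]-car
    print(tag,"t%.2f gap%.1fmm"%(s["time_s"],85*s["finger_gap"]),"tcp car",np.round([d@ex*1e3,d@ey*1e3,d[2]*1e3],1),"F x%.1f y%.1f z%.1f"%(f@ex,f@ey,f[2]))
E
python3 - <<'E'
from h import *
q0=sense()["qpos"]
for p in(psi,psi+np.pi): print(ik(P(-.001,0,.2),quat(p)))
q=quat(psi)
if abs(ik(P(-.001,0,.2),q)[5]-q0[5])>abs(ik(P(-.001,0,.2),quat(psi+np.pi))[5]-q0[5]): q=quat(psi+np.pi)
movep(P(-.001,0,.2),q); st("above")
print(servo_line(P(-.001,0,.073),q,rate=.1,f_stop=8)); st("down")
close_gripper(25); st("closed")
cv2.imwrite("pics/side1.png",capture("side")[100:300,120:400].repeat(2,0).repeat(2,1))
E
```

```text
[-6.85071441e-02  1.51631744e-01  1.66883872e+00 -4.44089210e-16
  1.32112219e+00  1.38260531e-02]
NoneTraceback (most recent call last):
  File "<stdin>", line 5, in <module>
TypeError: 'NoneType' object is not subscriptable
```

```bash
python3 - <<'E'
from h import *
q=quat(psi)
movep(P(-.001,0,.2),q); st("above")
print(servo_line(P(-.001,0,.073),q,rate=.1,f_stop=8)); st("down")
close_gripper(25); st("closed")
cv2.imwrite("pics/side1.png",capture("side")[100:300,120:400].repeat(2,0).repeat(2,1))
E
```

```text
above t1.89 gap84.8mm tcp car [ -1.2   0.8 200. ] F x0.2 y-0.0 z0.3
False
down t3.31 gap84.7mm tcp car [-0.5  0.  73.6] F x1.0 y0.8 z-0.4
closed t3.88 gap27.2mm tcp car [ 0.9 -0.  73.8] F x4.7 y-0.3 z3.4
```

View pics/side1.png

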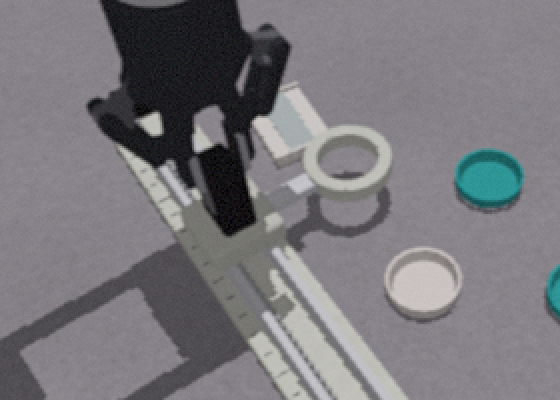

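The fingers straddle the handle (crop 225,185) and the gap reads below 30 mm, so the button is squeezed. I'll slide a short test first with a force stop, then the rest.

```bash
python3 - <<'E'
from h import *
q=quat(psi)
for y in(-.02,-.065,-.109):
    r=servo_line(P(-.0005,y,.073),q,rate=.06,f_stop=15); st(f"{y} stop={r}")
    if r: break
im=capture("top"); cv2.imwrite("pics/top2.png",im)
cv2.imwrite("pics/top2c.png",cv2.resize(im[150:320,170:450],None,fx=2.8,fy=2.8))
E
```

```text
-0.02 stop=False t4.41 gap27.7mm tcp car [  0.9 -20.4  73.9] F x3.3 y-0.8 z6.3
-0.065 stop=False t5.31 gap27.4mm tcp car [  0.8 -65.4  73.8] F x3.9 y-0.9 z5.8
-0.109 stop=False t6.19 gap26.8mm tcp car [   0.8 -109.4   73.9] F x3.4 y-0.6 z6.4
```

View pics/top2c.png

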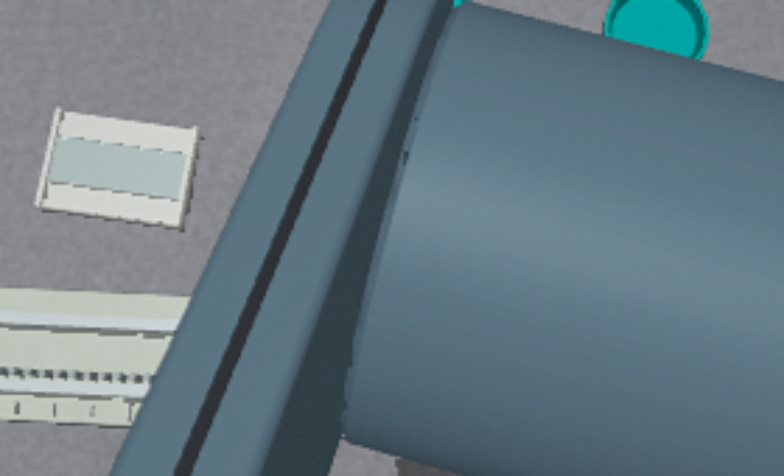

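The top view is blocked by the arm, but the carriage followed freely (about 1 N along the rail). I'll check the side view before letting go.

```bash
python3 - <<'E'
from h import *
im=capture("side"); cv2.imwrite("pics/side2.png",im[130:330,180:430].repeat(3,0).repeat(3,1))
X=P(.105,-.109,.056); print(proj("side",X))
E
```

```text
[333.63562468 222.24452533]
```

View pics/side2.png

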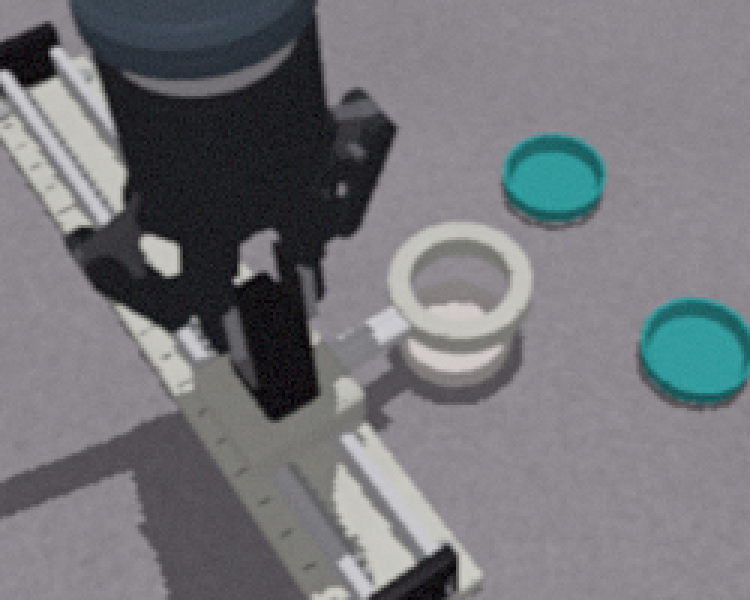

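The ring is at side (333,224) against a predicted (334,222), with the dish visible beneath it. I'll release, rise straight up, clear the arm and check from the top.

```bash
python3 - <<'E'
from h import *
gripper_open(); st("open")
servo_line(P(-.0005,-.1094,.2),rate=.12); st("up")
move_joints([0.935,0.259,1.535,0,1.348,-0.203]); st("home")
im=capture("top"); cv2.imwrite("pics/top3c.png",cv2.resize(im[175:320,170:450],None,fx=2.8,fy=2.8,interpolation=cv2.INTER_CUBIC))
print("expected ring",(proj("top",P(.105,-.109,.056))-[170,175])*2.8)
E
```

```text
open t6.89 gap84.8mm tcp car [  -0.5 -109.    73. ] F x0.4 y0.2 z0.2
up t8.10 gap85.1mm tcp car [  -1.1 -109.3  199.2] F x0.1 y0.0 z-0.7
home t10.20 gap85.0mm tcp car [-288.1  398.8  198.9] F x0.7 y-0.9 z0.2
expected ring [512.43244326  96.41618519]
```

View pics/top3c.png

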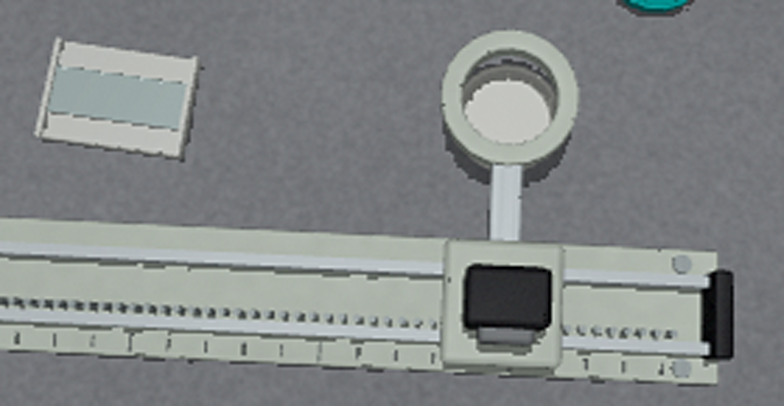

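```bash
python3 -c "
from rig import *
sign_off()"
```

```text
the job is handed in; nothing more can be done
```

The ring light is now centred over the round white dish, and I handed the job in after about 10 s of the 32 s allowed. `sign_off()` reports no verdict.

- **What I did:** I pinched across the handle and button at 25 N, slid the carriage 109 mm along the rail toward the dish, let go there and moved the arm back to its start pose.
- **Button:** the gripper gap read about 27 mm during the slide, against 30 mm expected when fully squeezed. That gauge reads slightly low, but the carriage ran freely with about 1 N along the rail.
- **Final position:** in the last top view the ring's centre is about 1 mm from where I aimed. The dish shows through the ring's hole. The tray shows no visible movement.
- **Robot clear:** the gripper is open and the wrist force reads near zero, so it touches nothing.
- **Failed checks:** one top view during the slide was blocked by the arm, so I checked with the side camera instead. One script also stopped early on an unreachable wrist orientation, before anything moved.

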